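Close up the fuel-cell terminal base

ROBOT

A 6-joint arm with a two-finger parallel gripper is mounted at the origin on a cart in front of the work surface, level with it; the furniture and walls round the work are solid. World frame = base frame: x ahead of the robot, y to its left, z up, the work surface at z = 0. Lengths are in m, angles in rad, forces in N, time in s.
With the tool pointing down it reaches from about 0.4 to 0.825 m from the base axis. Payload 7 kg.
Tool frame: the origin (TCP) lies on the centre line of the jaws, within the pads' length; the fingertips stand 19 mm ahead of it and the grasp point (between the pads) is the TCP; z points along the fingers, y is the line along which they close (so a half turn about z gives the same grasp; the last joint's range is limited). The gripper opens to 88 mm and grips with 3 to 60 N. Pads are 19 mm wide; open, the fingers measure 130 mm over their backs; the gripper's body (78 mm by 193 mm) begins 47 mm behind the grasp point.
Start: joints at [-0.894, 0.359, 0.012, 0, -1.224, -0.288], TCP at [0.256, -0.625, 0.218] pointing down, gripper open.
Joint ranges: [-3.07, 3.07], [-1.43, 2.12], [-1.02, 1.25], [-3.03, 1.67], [-3.05, -0], [-3.03, 3.03]. Speed limits (rad/s): [2.39, 2.39, 3.01, 3.14, 3.14, 3.14].

INTERFACE

Orientations are given as [roll, pitch, yaw] about the fixed x, y, z axes, in that order (R = Rz(yaw) Ry(pitch) Rx(roll)).
In Python, from station import arm, imaging, models gives the robot as it stands.
- The arm moves only by the tool play_rows, never from a script. Its arguments are lists of equal length, an entry for each row: "travel": the shift along the tool's x, y, z in units of 25 mm (1.0 is 25 mm), a list of three; "twist": the turn about the tool's z in units of 0.15 rad (1.0 is 0.15 rad). A call has 1 to 8 rows; each row shifts and turns the commanded pose from where the row before left it, along the tool's axes as they then stand; what a row does not reach is not made up. A row lasts 1/8 s, in which the tool goes at most 62.5 mm and 10.7 degrees, less where a joint would pass 70% of its speed; a pose out of reach is approached as far as the arm can. A call with a number of a shift or a turn outside -1 to 1 is refused whole. A call with a gripper value outside its range is refused whole. "fingers" is the opening, from 0 (shut) to 1 (fully open), set as the call begins (left out, the last holds). The fingers move at their own pace and stop on an object; "newtons" is the grip in N (left out, the last holds). Time passes only in rows, so rows that do not move let the fingers close. It gives the time, the measured TCP pose, the force, the opening and the grip force at its end, in the units of the state.
- arm.get_state(): the state, without advancing time (a new reading comes with each control period).
- imaging.grab_frame(name): name is "side" or "top"; returns a dict with "pixels" (480x640x3 uint8, red, green, blue), "fx", "fy", "cx", "cy" (pixels), "distortion" ([k1, k2, p1, p2, k3] as OpenCV has them; the pictures are not rectified), "R" (3x3) and "t" (3): a world point X has camera coordinates R X + t. Camera axes: x right, y down, z forward; pixel columns grow to the right and rows downward; lengths in m; the calibration is good to about 2 mm. A picture is of the moment at which its call begins. There is no depth.
- arm.job_done(): hands the job in; it is judged then, once.
Trained networks look in the newest picture that a camera, given by its name, has taken for a name from the list of things; names that differ only in an ending like _2 or _b are one class to them, and where a whole thing is asked for, a point or a joint stands for the part that bears it (a point fixed in the world has none). Each returns a list of dicts, best first, with "confidence" (0 to 1); they miss things now and then, are a little off and sometimes report something else, mostly with a low value. They report only what shows in the picture. A call takes as long as a camera call.
- models.boxes_of(name, camera): "extent" ([centre column, centre row, width, height] in pixels, round what is visible of it).
- models.silhouettes(name, camera): "pixels" (480x640 bool, what is visible of it) and "extent" ([centre column, centre row, width, height] in pixels, round what is visible of it).
The state is a dict: "t": time; "q": joint angles; "qd": joint speeds; "joint_efforts": joint torques, N m; "eef_pos": TCP position; "ee_rot": TCP orientation; "force": force on the tool from outside, world axes, zero at the start; "moment": the same for the moment, N m; "width": finger opening in m; "gripper_force": force on a finger pad.
Only numpy, scipy, OpenCV 4.12 (cv2) and the standard library are available. Lean on these libraries where they do the work, as an engineer would, in place of code of your own. Each camera call takes 0.05 s, during which the arm holds its last target. There are 200 camera calls.

TASK

On the terminal base, turn the captive brass wing nut clockwise by hand until it comes up against its stop, then put the loose orange cover squarely over it and press it down until it snaps past the two spring catches and sits fully home on the rubber gasket all round. Do not let go: finish while still pressing the cover firmly down on the gasket with the gripper. Leave the screw tin and the two tape rolls where they are.

Things in the scene. Friction and masses are not known exactly. Their poses are not given: they have to be found in the camera images.
- terminal_base: Fixed terminal base: black flange 124 (x) x 98 (y) x 8 mm, on it a grey plinth 88 (x) x 56 (y) mm whose top is 30 mm above the table, shoulders rounded 4 mm; copper tab and washer on top add under 3 mm. Origin: centre of the underside, on the table; x along the long side, z up.
- gasket: Black rubber gasket frame on the flange round the plinth, 2 mm high, 102 x 76 mm outside, its top 10 mm above the table; fixed, nearly rigid. Same origin and axes as the terminal base.
- wing_nut (a joint): Turn of the captive brass wing nut about the vertical through the base's origin, rad; grows clockwise seen from above (tightens); stop at 1.2 (tight). Starts between 0 and 0.35, stays where it is left (friction about 0.06 N m), does not rise or sink. At value q its wings lie along the base's x axis turned by (0.6 - q) rad about z.
- nut_grip (a point): Middle of the wing nut's wings, 41 mm above the table on the nut's axis. x along the wings: a bar 34 mm long (x), 10 mm thick (y), 14 mm high, its top 48 mm above the table; grip it across y from above.
- snap_cover: Loose orange plastic cover, 0.1 to 0.16 kg: a box open below, 98 (x) x 73 (y) x 45 mm, walls 3 mm, standing upright, with a grip rib on top (65 mm high in all). Origin: centre of the lower rim; z up. Goes over the plinth with 2 mm play each side, either way round (x axes parallel or reversed), clearing the nut. Home: rim on the gasket, origin 10 mm above the base's origin.
- cover_rib (a point): Middle of the cover's grip rib, 55 mm above the cover's rim; x along the rib, the 12 mm thickness along y. The rib rises from 45 to 65 mm above the rim.
- screw_tin: Bystander, to be left alone: round grey screw tin, 66 mm across, 30 mm high, loose; origin at the centre of its underside.
- tape_ptfe: Bystander, to be left alone: white tape roll with blue core, 48 mm across, 13 mm high, loose; origin at the centre of its underside.
- tape_yellow: Bystander, to be left alone: yellow tape roll, 56 mm across, 17 mm high, loose; origin at the centre of its underside.
- catch_left: One of two polished steel spring catches, in the middle of each long side of the plinth (this one at +y, its twin at -y). Origin on the bar's axis, 21 mm above the table, 28.5 mm from the base's centre line; a bar 30 mm long (x), radius 4 mm, that springs inward along y by up to 4 mm.
- cover_bead (a point): Inner edge of the round bead inside the cover's +y wall (its twin is at -y), 5 mm above the rim. The beads ride over the catches: first touch with the rim 21 mm above the table, resistance rises to 10 to 20 N in all and falls away suddenly when the rim is about 16 mm above the table.

How it is judged:
On the way, in this order (a step that is already met when the one before it is completed fails the run):
1. the wing nut is turned clockwise to its stop (within 0.1 rad) while the cover is still off the base (value of joint wing_nut above 1.1 rad and distance between snap_cover and terminal_base above 0.06 m), for 0.2 s.
2. the cover is over the catches and home on the gasket (horizontal distance between snap_cover and terminal_base below 0.004 m and z of snap_cover in the frame of terminal_base below 0.0125 m and angle between the x axis of snap_cover and the x axis of terminal_base, either way round below 0.07 rad and angle between the z axis of snap_cover and the z axis of terminal_base, either way round below 0.05 rad), for 0.2 s.
At the end, for the whole second after the job is handed in: The wing nut is within 0.1 rad of its stop; the cover is snapped home (rim within 2.5 mm of the gasket, within 4 mm of the base's centre, square within 0.07 rad, level within 0.05 rad) and the gripper, still touching the cover, presses it on the gasket with more than 5 N through the last second (all of step 2 and value of joint wing_nut above 1.1 rad and contact force between snap_cover and gasket above 5 N and contact force between the fingers and snap_cover above 2 N); the arm keeps its last pose, push and grip.
It fails at once if the screw tin is pushed away (more than 20 mm) (distance of screw_tin from where it was at the start of the episode above 0.02 m).
It fails at once if the white tape roll is pushed away (more than 20 mm) (distance of tape_ptfe from where it was at the start of the episode above 0.02 m).
It fails at once if the yellow tape roll is pushed away (more than 20 mm) (distance of tape_yellow from where it was at the start of the episode above 0.02 m).
It also fails if it takes over 61 s, if anything falls off the work surface, if the arm or the gripper's body presses on something with over 40 N, if the wrist force passes 120 N, or if a joint passes its speed limit or range.

## Working session

There is one attempt and no reset: what is moved stays moved. The work goes in short steps, Python scripts to look and compute and a tool call to move; the robot and the scene stay as the last step left them, time stands still between calls to the robot, and variables do not carry over. Pictures are saved under pics/ and viewed, at most 10 in all, crops included, and the job is handed in when it is done.

Besides the shell and the picture viewer there is one more tool, called after ">>>" in YAML: its name, and indented under it one key for each argument. play_rows: Moves the arm, as the interface text tells. Shifts and turns lie within -1 to 1; 1 stands for 25 mm of shift or 0.15 rad of turn. Its arguments: {"type":"object","properties":{"travel":{"type":"array","items":{"type":"array","items":{"type":"number"}}},"twist":{"type":"array","items":{"type":"number"}},"fingers":{"type":"number"},"newtons":{"type":"number"}},"required":["travel","twist"]}

```bash
ls; mkdir -p pics; python3 - <<'E'
from station import arm, imaging, models
import cv2,numpy as np
print(arm.get_state())
for c in ["side","top"]:
    f=imaging.grab_frame(c); cv2.imwrite(f"pics/{c}0.png",f["pixels"][:,:,::-1])
    print(c,{k:f[k] for k in f if k!="pixels"})
    for n in ["terminal_base","wing_nut","snap_cover","cover_rib","screw_tin","tape_ptfe","tape_yellow","gasket","catch_left"]:
        print(n,[(np.round(b["extent"],1).tolist(),round(b["confidence"],2)) for b in models.boxes_of(n,c)][:3])
E
```

```text
pics
{'t': 0.0, 'q': array([-8.93901575e-01,  3.59396378e-01,  1.10392640e-02, -3.34836652e-04,
       -1.22407005e+00, -2.88048212e-01]), 'qd': array([ 0.00060771,  0.00043541,  0.00178254, -0.00130546,  0.00058508,
        0.00093348]), 'joint_efforts': array([ 8.17793098e-04, -5.82723856e+01,  2.93053257e+01,  6.99770093e+00,
        6.81267818e-03, -7.71120222e-05]), 'eef_pos': array([ 0.25565324, -0.62417114,  0.21711078]), 'ee_rot': array([ 3.13993959e+00, -1.61535968e-04, -2.75286002e+00]), 'force': array([-1.22245634,  0.06537829,  0.05646467]), 'moment': array([-0.01545564, -0.03760825,  0.03125941]), 'gripper_force': 0.0, 'width': 0.0879162024929223}
side {'fx': 516.5508156714193, 'fy': 516.5508156714193, 'cx': 323.72565539028585, 'cy': 242.1522753941487, 'distortion': array([-0.12065593,  0.        ,  0.        ,  0.        ,  0.        ]), 'R': array([[-0.92382869, -0.38278791,  0.00373579],
       [-0.25705197,  0.61308427, -0.74702876],
       [ 0.28366323, -0.69108689, -0.66478123]]), 't': array([0.56082007, 0.0367599 , 1.03685434])}
terminal_base [([376.4, 216.9, 64.1
[... 653 characters left out ...]
19157e-01, -4.13331801e-05],
       [-9.97632996e-01, -1.26833861e-02, -6.75835582e-02],
       [ 6.75775703e-02,  9.00577266e-04, -9.97713617e-01]]), 't': array([0.24751286, 0.539664  , 1.00796735])}
terminal_base [([416.5, 275.3, 58.7, 72.2], 0.9)]
wing_nut [([422.1, 274.9, 12.2, 14.1], 0.45)]
snap_cover [([282.1, 266.4, 47.3, 59.5], 0.97)]
cover_rib [([280.9, 267.8, 49.5, 59.5], 0.91), ([363.5, 180.3, 31.7, 33.8], 0.45)]
screw_tin [([365.8, 179.3, 34.0, 36.3], 0.95)]
tape_ptfe [([334.7, 311.3, 23.8, 25.6], 0.83), ([281.4, 265.6, 47.5, 60.6], 0.73)]
tape_yellow [([190.1, 229.2, 29.1, 32.1], 0.91), ([419.8, 274.3, 49.3, 60.4], 0.17)]
gasket [([417.4, 274.4, 45.5, 56.5], 0.85)]
catch_left []
```

```bash
python3 - <<'E'
import cv2,numpy as np
t=cv2.imread("pics/top0.png");s=cv2.imread("pics/side0.png")
a=cv2.resize(t[215:335,240:470],None,fx=3.4,fy=3.4,interpolation=cv2.INTER_CUBIC)[:,:780]
cv2.imwrite("pics/topc.png",a)
cv2.imwrite("pics/sidec.png",cv2.resize(s[190:340,270:430],None,fx=4,fy=4,interpolation=cv2.INTER_CUBIC))
E
```

```text
(no output)
```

View pics/top0.png

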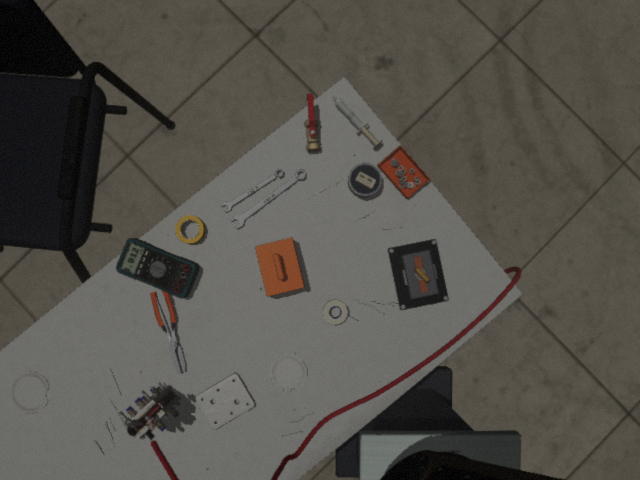

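View pics/topc.png

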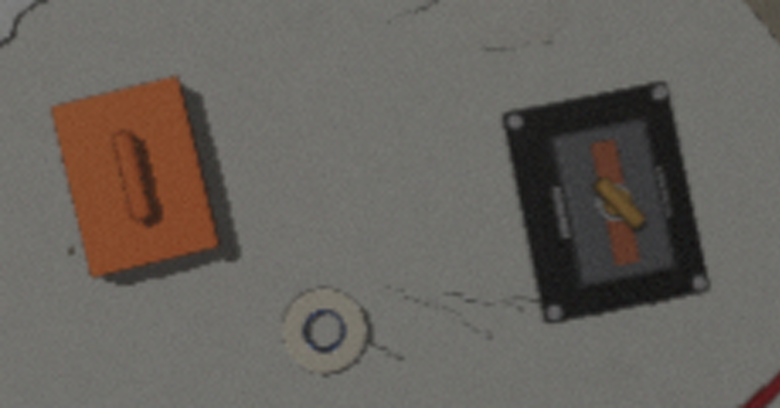

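View pics/sidec.png

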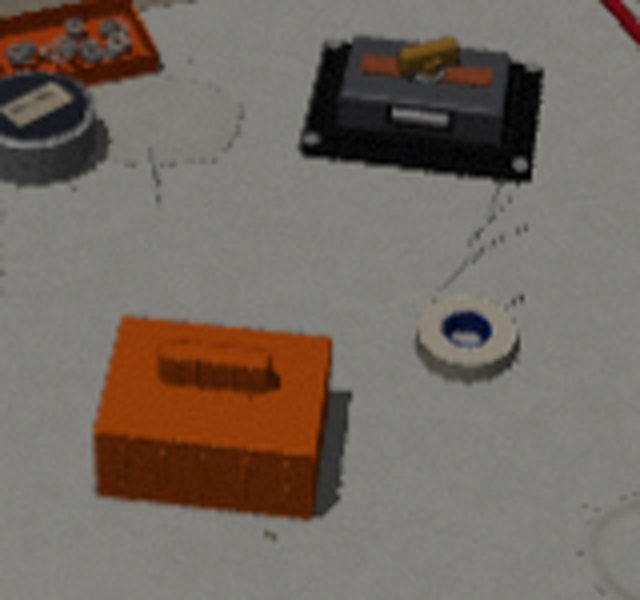

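The top picture shows the base at about (416,275) px with its flange corners clear, the nut wings running diagonally, and the cover at (281,267) with the white roll between them at (335,311). In the side crop, both boxes show clear corners. I'll fit poses from the corners in both views.

```bash
cat > h.py <<'E'
import cv2,numpy as np
from scipy.optimize import least_squares
from station import arm, imaging, models
def proj(f,P):
    return cv2.projectPoints(np.asarray(P,float).reshape(-1,1,3),cv2.Rodrigues(f["R"])[0],f["t"],np.array([[f["fx"],0,f["cx"]],[0,f["fy"],f["cy"]],[0,0,1]]),f["distortion"])[0].reshape(-1,2)
def body(p,L):
    x,y,z,a=p; L=np.asarray(L,float); c,s=np.cos(a),np.sin(a)
    return np.c_[x+c*L[:,0]-s*L[:,1],y+s*L[:,0]+c*L[:,1],z+L[:,2]]
def fit(obs,p0):  # obs: list of (frame, local pts, pixels)
    r=lambda p:np.concatenate([(proj(f,body(p,L))-px).ravel() for f,L,px in obs])
    s=least_squares(r,p0,loss="soft_l1"); return s.x,r(s.x).reshape(-1,2)
def rect(a,b,z): return [[a/2,b/2,z],[a/2,-b/2,z],[-a/2,-b/2,z],[-a/2,b/2,z]]  # top view: TL TR BR BL
def corners(f,px):
    g=cv2.cvtColor(f["pixels"],cv2.COLOR_RGB2GRAY)
    q=np.array(px,np.float32).reshape(-1,1,2); return cv2.cornerSubPix(g,q.copy(),(3,3),(-1,-1),(3,30,0.01)).reshape(-1,2)
E
python3 - <<'E'
from h import *
T=imaging.grab_frame("top");S=imaging.grab_frame("side")
t=lambda P:np.array(P)/3.4+[240,215]-0.35; s=lambda P:np.array(P)/4+[270,190]-.4
for nm,a,b,z,pt,ps,p0 in [("base",.124,.098,.008,[(503,114),(665,82),(708,290),(546,323)],[(302,152),(322,40),(543,66),(530,177)],[.45,.03,0,.2]),
  ("cover",.098,.073,.045,[(52,107),(178,76),(217,245),(91,276)],[(97,433),(122,317),(331,338),(318,458)],[.45,.3,0,.2])]:
    L=np.array(rect(a,b,z))
    print(proj(S,body(p0,L)).round(0).tolist())
    # order for side view matched by proximity
    for sub in (0,1):
        tp,sp=t(pt),s(ps)
        if sub: tp,sp=corners(T,tp),corners(S,sp)
        p,_=fit([(T,L,tp)],p0) if 0 else fit([(T,L,tp)],p0)
        pr=proj(S,body(p,L)); o=[int(np.argmin(np.linalg.norm(sp-q,axis=1))) for q in pr]
        p2,r=fit([(T,L,tp),(S,L,sp[o])],p0)
        print(nm,sub,"top only",p.round(4),"both",p2.round(4),o,"res",r.round(1).tolist())
for c,F in (("top",T),("side",S)):
    hsv=cv2.cvtColor(F["pixels"],cv2.COLOR_RGB2HSV)
    for n in ("wing_nut","nut_grip"):
        for d in models.silhouettes(n,c)[:1]:
            m=d["pixels"]; ys,xs=np.nonzero(m); e=np.linalg.eigh(np.cov(xs,ys))[1][:,1]; print(c,n,m.sum(),xs.mean(),ys.mean(),e,d["confidence"])
E
```

```text
[[353.0, 222.0], [360.0, 196.0], [414.0, 202.0], [411.0, 230.0]]
base 0 top only [ 0.4641  0.0472 -0.0145  0.2068] both [ 0.4639  0.0494 -0.0022  0.212 ] [0, 1, 2, 3] res [[-0.4, 0.1], [0.2, -0.4], [0.7, 0.1], [-0.1, 0.5], [-1.0, -0.5], [0.5, 0.3], [-0.3, 0.1], [0.1, 0.3]]
base 1 top only [ 0.4649  0.0474 -0.0128  0.2234] both [ 0.4644  0.0489 -0.0041  0.2179] [0, 1, 2, 3] res [[-0.2, -0.1], [0.5, -0.2], [-0.1, 1.1], [0.2, 0.2], [0.0, 1.0], [-0.1, -0.5], [-0.7, -0.7], [-0.3, 0.4]]
[[310.0, 293.0], [318.0, 264.0], [370.0, 272.0], [365.0, 301.0]]
cover 0 top only [ 0.4757  0.3209 -0.014   0.2475] both [ 0.4752  0.3198 -0.0013  0.2537] [0, 1, 2, 3] res [[-0.3, -0.1], [-0.1, -0.1], [0.7, 0.5], [0.2, 0.6], [-1.1, 0.1], [-0.1, 0.0], [0.5, 0.1], [-0.4, -0.1]]
cover 1 top only [ 0.4755  0.3217 -0.0085  0.2665] both [4.751e-01 3.210e-01 2.000e-04 2.649e-01] [0, 1, 2, 3] res [[-0.0, -0.4], [0.1, 0.1], [0.3, 0.2], [-0.0, 0.6], [-0.2, -0.9], [-1.0, 0.5], [-0.1, -0.1], [0.3, 0.5]]
top wing_nut 2024 279.6408102766798 266.2445652173913 [0.22626403 0.97406601] 0.69
side wing_nut 2467 322.5841102553709 293.91082286177544 [-0.99952383 -0.03085631] 0.23
side nut_grip 120 376.46666666666664 203.96666666666667 [-0.96842667  0.24929857] 0.58
```

```bash
cat >> h.py <<'E'
def plan(x=None,y=None,z=None,yaw=None):
    """tool-axis units from the present pose; twist is meant first, then travel in the twisted frame"""
    s=arm.get_state(); p=np.array(s["eef_pos"]); w=s["ee_rot"][2]
    d=np.array([p[i] if v is None else v for i,v in enumerate((x,y,z))])-p
    dy=0 if yaw is None else (yaw-w+np.pi/2)%np.pi-np.pi/2
    r,pt=s["ee_rot"][:2]; a=w+dy
    M=np.array([[np.cos(a),np.sin(a),0],[np.sin(a),-np.cos(a),0],[0,0,-1]])
    print("pose",p.round(4),np.round(s["ee_rot"],4),"F",np.round(s["force"],1),"M",np.round(s["moment"],2),"w",round(s["width"],4),"gf",round(s["gripper_force"],1),"t",round(s["t"],2))
    print("twist units",round(-dy/.15,2),"travel units",(M.T@d/.025).round(2))
E
python3 - <<'E'
from h import *
T=imaging.grab_frame("top")
S=imaging.grab_frame("side")
p=[.4642,.0488,-.002,.215]
for q in (0,.1,.2,.35):
    w=np.array([.4642,.0488,-.002,.215+.6-q])
    print(q,[((proj(T,body(w,[[e,0,.048]]))-[240,215])*3.4).round(0).tolist() for e in (.017,0,-.017)],[((proj(S,body(w,[[e,0,.048]]))-[270,190])*4).round(0).tolist() for e in (.017,0,-.017)])
plan(.4642,.0488,.12,.785)
E
```

```text
0 [[[598.0, 180.0]], [[620.0, 201.0]], [[642.0, 222.0]]] [[[399.0, 54.0]], [[427.0, 46.0]], [[455.0, 38.0]]]
0.1 [[[600.0, 178.0]], [[620.0, 201.0]], [[640.0, 224.0]]] [[[397.0, 52.0]], [[427.0, 46.0]], [[456.0, 40.0]]]
0.2 [[[603.0, 176.0]], [[620.0, 201.0]], [[638.0, 226.0]]] [[[396.0, 50.0]], [[427.0, 46.0]], [[457.0, 42.0]]]
0.35 [[[607.0, 174.0]], [[620.0, 201.0]], [[634.0, 228.0]]] [[[395.0, 47.0]], [[427.0, 46.0]], [[458.0, 45.0]]]
pose [ 0.2558 -0.6246  0.218 ] [ 3.1416  0.     -2.7529] F [-0.3  0.5 -0.2] M [-0.04 -0.03  0.01] w 0.0876 gf 0.0 t 1.4
twist units -2.64 travel units [-24.94  13.16   3.92]
```

>>> play_rows:
  travel:
    - [0,0,0]
    - [0,0,0]
    - [0,0,0]
    - [-1,0.53,0]
    - [-1,0.53,0]
    - [-1,0.53,0]
    - [-1,0.53,0]
    - [-1,0.53,0]
  twist: [-1,-1,-0.7,0,0,0,0,0]
  fingers: 0.6

```text
t: 2.4
eef_pos: [0.2965, -0.4882, 0.2181]
ee_rot: [-3.141, -0.0, -2.348]
force: [0.9, -0.2, -0.5]
width: 0.0526
gripper_force: 0.0
```

>>> play_rows:
  travel:
    - [-1,0.53,0]
    - [-1,0.53,0]
    - [-1,0.53,0]
    - [-1,0.53,0]
    - [-1,0.53,0]
    - [-1,0.53,0]
    - [-1,0.53,0]
    - [-1,0.53,0]
  twist: [0,0,0,0,0,0,0,0]

```text
t: 3.4
eef_pos: [0.3611, -0.2712, 0.2183]
ee_rot: [-3.141, 0.0, -2.348]
force: [0.3, -0.3, -0.2]
width: 0.0525
gripper_force: 0.0
```

>>> play_rows:
  travel:
    - [-1,0.53,0.2]
    - [-1,0.53,0.2]
    - [-1,0.53,0.2]
    - [-1,0.53,0.2]
    - [-1,0.53,0.2]
    - [-1,0.53,0.2]
    - [-1,0.53,0.2]
    - [-1,0.53,0.2]
  twist: [0,0,0,0,0,0,0,0]

```text
t: 4.4
eef_pos: [0.4258, -0.0542, 0.1782]
ee_rot: [-3.141, 0.001, -2.348]
force: [0.7, -0.5, -0.7]
width: 0.0531
gripper_force: 0.0
```

>>> play_rows:
  travel:
    - [-1,0.53,0.5]
    - [-1,0.53,0.5]
    - [-1,0.2,0.5]
    - [-0.6,0,0.5]
    - [0,0,0]
  twist: [0,0,0,0,0]

```text
t: 5.03
eef_pos: [0.4661, 0.0312, 0.127]
ee_rot: [3.141, -0.002, -2.347]
force: [-0.4, -0.8, 0.2]
width: 0.0522
gripper_force: 0.0
```

```bash
python3 -c "
from h import *
plan(.4642,.0488,.056,.79)"
```

```text
pose [0.4661 0.0312 0.127 ] [ 3.1409e+00 -2.0000e-03 -2.3472e+00] F [-0.4 -0.8  0.2] M [-0.    0.03  0.04] w 0.0522 gf 0.0 t 5.03
twist units 0.03 travel units [-0.45  0.55  2.84]
```

>>> play_rows:
  travel:
    - [-0.45,0.55,0]
    - [0,0,0.8]
    - [0,0,0.8]
    - [0,0,0.8]
    - [0,0,0.4]
    - [0,0,0]
  twist: [0,0,0,0,0,0]

```text
t: 5.78
eef_pos: [0.4639, 0.0482, 0.0579]
ee_rot: [3.141, -0.001, -2.348]
force: [0.5, 0.2, -0.1]
width: 0.0526
gripper_force: 0.0
```

>>> play_rows:
  travel:
    - [0,0,0]
    - [0,0,0]
    - [0,0,0]
    - [0,0,0]
    - [0,0,0]
  twist: [0,0,0,0,0]
  fingers: 0
  newtons: 12

```text
t: 6.4
eef_pos: [0.4643, 0.0488, 0.0581]
ee_rot: [-3.142, 0.0, -2.348]
force: [0.3, -0.6, 0.7]
width: 0.0083
gripper_force: 0.0
```

```bash
python3 -c "
from h import *
plan(.4642,.0488,.056,.79)
f=imaging.grab_frame('side');cv2.imwrite('pics/grip.png',cv2.resize(f['pixels'][120:270,290:470,::-1],None,fx=4,fy=4))"
```

```text
pose [0.4643 0.0488 0.0581] [-3.1416e+00  1.0000e-04 -2.3477e+00] F [ 0.3 -0.6  0.7] M [ 0.04  0.03 -0.05] w 0.0083 gf 0.0 t 6.4
twist units 0.03 travel units [0.   0.   0.09]
```

View pics/grip.png

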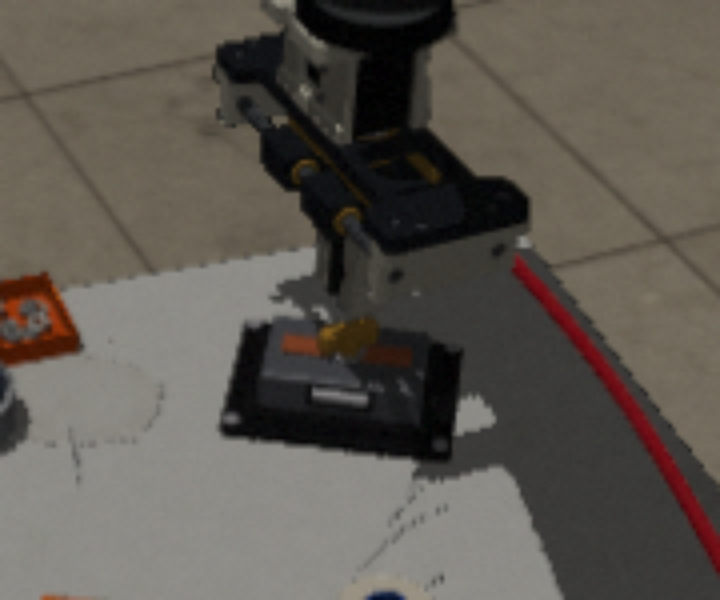

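The picture shows the finger pads ending at about crop (355,310), just above the brass nut at (347,335). The width of 8.3 mm with no grip force means the fingers closed above it. I'll check where the tips should project.

```bash
python3 -c "
from h import *
f=imaging.grab_frame('side')
p=arm.get_state()
print(p['eef_pos'],p['width'],p['gripper_force'])
for z in (.030,.039,.048,.0581,.07): print(z,((proj(f,[[.4643,.0488,z]])-[290,120])*4).round(0))
plan(.4642,.0488,.051)"
```

```text
[0.46427233 0.048764   0.05806699] 0.002158383692328708 0.0
0.03 [[345. 350.]]
0.039 [[346. 336.]]
0.048 [[347. 323.]]
0.0581 [[348. 308.]]
0.07 [[350. 290.]]
pose [0.4643 0.0488 0.0581] [ 3.1416 -0.     -2.3478] F [-0.6 -0.3 -0.2] M [0.04 0.03 0.  ] w 0.0022 gf 0.0 t 6.5
twist units 0.0 travel units [0.   0.   0.28]
```

```bash
python3 -c "
from h import *
f=imaging.grab_frame('side');a=cv2.resize(f['pixels'][170:230,340:420,::-1],None,fx=8,fy=8,interpolation=cv2.INTER_CUBIC);a=np.clip(a.astype(float)*1.6,0,255).astype('uint8');
for z in (.030,.039,.048,.0581): 
  u=((proj(f,[[.4643,.0488,z]])[0]-[340,170])*8).astype(int); cv2.circle(a,(int(u[0]),int(u[1])),3,(0,255,0),-1)
cv2.imwrite('pics/grip2.png',a)
print(arm.get_state()['width'])"
```

```text
0.000955977088383059
```

View pics/grip2.png

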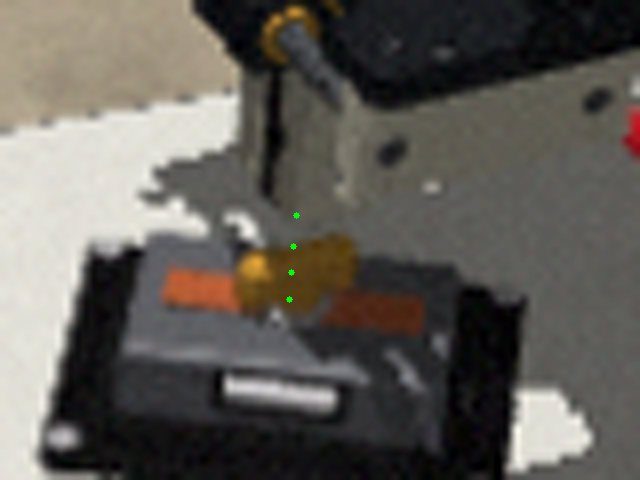

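The finger ends show at about (300,200) in the crop, above the projected TCP (296,215), where the tips should be at about 272. So the fingers are either higher than reported or beyond the nut. The top view can tell which.

```bash
python3 -c "
from h import *
f=imaging.grab_frame('top');a=cv2.resize(f['pixels'][225:335,350:490,::-1],None,fx=5,fy=5,interpolation=cv2.INTER_CUBIC);a=np.clip(a.astype(float)*1.8,0,255).astype('uint8');
for z in (.039,.0581,.105,.2): 
  u=((proj(f,[[.4643,.0488,z]])[0]-[350,225])*5).astype(int); cv2.circle(a,(int(u[0]),int(u[1])),3,(0,255,0),-1);print(u)
cv2.imwrite('pics/grip3.png',a)
print(arm.get_state())"
```

```text
[358 245]
[368 245]
[395 246]
[460 247]
{'t': 6.6, 'q': array([ 5.28031984e-01,  1.93216398e-01, -6.44872226e-01, -3.26979570e-06,
       -7.32769938e-01, -1.30500702e+00]), 'qd': array([-6.92124946e-04, -3.19291129e-04, -7.28487473e-04,  5.93627988e-05,
        5.44482102e-04, -1.01786761e-03]), 'joint_efforts': array([ 1.57067218e-03, -3.66280639e+01,  2.07862329e+01,  4.96085599e+00,
       -6.74379710e-02, -3.01916862e-05]), 'eef_pos': array([0.4642577 , 0.04874948, 0.05803936]), 'ee_rot': array([ 3.14157420e+00, -5.94750234e-05, -2.34777379e+00]), 'force': array([1.2470843 , 0.55973985, 0.71695287]), 'moment': array([0.0344855 , 0.04577101, 0.0101127 ]), 'gripper_force': 0.0, 'width': 0.0007187347534421194}
```

View pics/grip3.png

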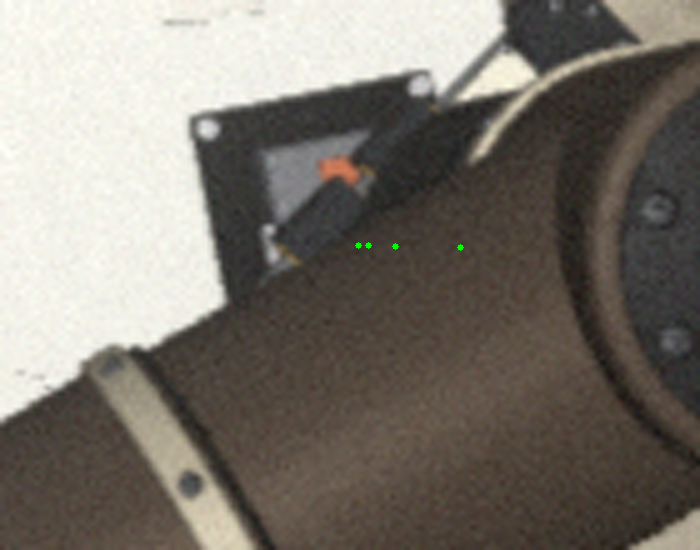

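>>> play_rows:
  travel:
    - [0,0,0]
    - [0,0,0]
    - [0,0,0]
    - [0,0,0]
  twist: [0,0,0,0]
  fingers: 0.5

```text
t: 7.1
eef_pos: [0.4643, 0.0487, 0.0581]
ee_rot: [-3.142, 0.0, -2.348]
force: [1.0, -0.4, 0.0]
width: 0.0348
gripper_force: 0.0
```

```bash
python3 -c "
from h import *
f=imaging.grab_frame('side');g=f['pixels'][:,:,::-1]
a=cv2.resize(g[120:230,320:450],None,fx=6,fy=5.4,interpolation=cv2.INTER_CUBIC);a=np.clip(a.astype(float)*1.8,0,255).astype('uint8')
for yy in (-.025,.025):
  for z in (.039,.0581,.105):
    w=-2.348;u=proj(f,[[.4643+yy*np.sin(w),.0488-yy*np.cos(w),z]])[0]-[320,120]; cv2.circle(a,(int(u[0]*6),int(u[1]*5.4)),3,(0,255,0),-1)
cv2.imwrite('pics/grip4.png',a)
print(arm.get_state()['width'])"
```

```text
0.038825381556410396
```

View pics/grip4.png

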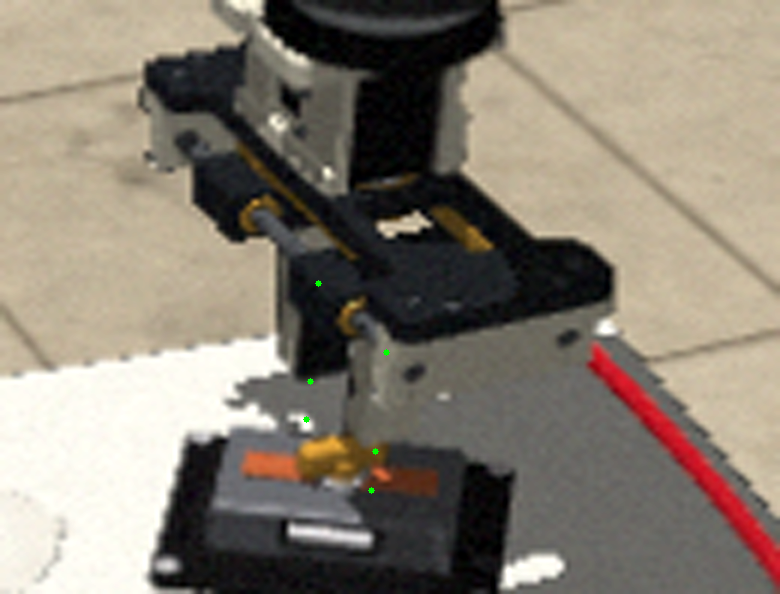

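The two finger ends, at (312,375) and (385,440), sit about level with the reported TCP height of about 60 mm. That is roughly 20 mm higher than the text implies, so the fingers closed above the nut. The lateral position is right, so I'll go down about 21 mm while watching the force, then grip.

>>> play_rows:
  travel:
    - [0,0,0.3]
    - [0,0,0.3]
    - [0,0,0.25]
    - [0,0,0]
  twist: [0,0,0,0]

```text
t: 7.65
eef_pos: [0.4638, 0.0485, 0.0361]
ee_rot: [3.141, -0.002, -2.348]
force: [-0.3, 0.2, 0.3]
width: 0.0436
gripper_force: 0.0
```

>>> play_rows:
  travel:
    - [0,0,0]
    - [0,0,0]
    - [0,0,0]
    - [0,0,0]
    - [0,0,0]
    - [0,0,0]
  twist: [0,0,0,0,0,0]
  fingers: 0

```text
t: 8.4
eef_pos: [0.4639, 0.0491, 0.0369]
ee_rot: [3.141, 0.0, -2.348]
force: [-3.5, 5.2, 3.3]
width: 0.0095
gripper_force: 12.0
```

>>> play_rows:
  travel:
    - [0,0,0]
    - [0,0,0]
    - [0,0,0]
    - [0,0,0]
  twist: [1,1,1,1]
  newtons: 20

```text
t: 8.9
eef_pos: [0.464, 0.049, 0.0369]
ee_rot: [3.141, -0.0, -2.953]
force: [-2.3, 2.9, 1.5]
width: 0.0095
gripper_force: 20.0
```

```bash
python3 -c "
from h import *
plan()"
```

```text
pose [0.464  0.049  0.0369] [ 3.1413e+00 -2.0000e-04 -2.9527e+00] F [-2.3  2.9  1.5] M [0.77 0.79 0.02] w 0.0095 gf 20.0 t 8.9
twist units 0.0 travel units [0. 0. 0.]
```

>>> play_rows:
  travel:
    - [0,0,0]
    - [0,0,0]
    - [0,0,0]
    - [0,0,0]
  twist: [1,1,0.8,0.4]

```text
t: 9.4
eef_pos: [0.464, 0.0488, 0.0369]
ee_rot: [-3.142, -0.0, 2.853]
force: [-1.6, 1.9, 1.9]
width: 0.0095
gripper_force: 20.0
```

```bash
python3 -c "
from h import *
plan()"
```

```text
pose [0.464  0.0488 0.0369] [-3.1416e+00 -3.0000e-04  2.8526e+00] F [-1.6  1.9  1.9] M [0.36 0.67 0.05] w 0.0095 gf 20.0 t 9.4
twist units 0.0 travel units [0. 0. 0.]
```

>>> play_rows:
  travel:
    - [0,0,0]
    - [0,0,0]
    - [0,0,0]
    - [0,0,0]
    - [0,0,0]
  twist: [0.4,0.4,0.3,0.3,0]

```text
t: 10.02
eef_pos: [0.4641, 0.0487, 0.0369]
ee_rot: [-3.141, -0.0, 2.646]
force: [-2.6, 0.5, 3.8]
width: 0.0094
gripper_force: 21.3
```

```bash
python3 -c "
from h import *
plan()"
```

```text
pose [0.4641 0.0487 0.0369] [-3.1414e+00 -2.0000e-04  2.6463e+00] F [-2.6  0.5  3.8] M [0.34 0.84 0.35] w 0.0094 gf 21.3 t 10.03
twist units 0.0 travel units [0. 0. 0.]
```

>>> play_rows:
  travel:
    - [0,0,0]
    - [0,0,0]
    - [0,0,-0.6]
    - [0,0,-1]
    - [0,0,-1]
    - [0,0,-1]
    - [0,0,-1]
    - [0,0,0]
  twist: [0,0,0,0,-1,-1,-1,-1]
  fingers: 0.5

```text
t: 11.02
eef_pos: [0.4656, 0.0493, 0.1538]
ee_rot: [3.14, 0.004, -3.032]
force: [0.1, 0.4, -1.3]
width: 0.0437
gripper_force: 0.0
```

```bash
python3 -c "
from h import *
plan(.475,.3205,.14,.26)"
```

```text
pose [0.4656 0.0493 0.1538] [ 3.1403  0.0038 -3.0325] F [ 0.1  0.4 -1.3] M [ 0.    0.01 -0.  ] w 0.0437 gf 0.0 t 11.03
twist units -1.01 travel units [-3.15 10.39  0.55]
```

>>> play_rows:
  travel:
    - [0,0,0]
    - [-0.3,1,0]
    - [-0.3,1,0]
    - [-0.3,1,0]
    - [-0.3,1,0]
    - [-0.3,1,0]
    - [-0.3,1,0]
    - [-0.3,1,0]
  twist: [-1,0,0,0,0,0,0,0]

```text
t: 12.02
eef_pos: [0.4712, 0.2323, 0.1517]
ee_rot: [3.142, 0.0, -2.888]
force: [0.7, 0.3, -1.0]
width: 0.0442
gripper_force: 0.0
```

>>> play_rows:
  travel:
    - [-0.3,1,0]
    - [-0.3,1,0]
    - [-0.3,1,0]
    - [-0.2,0.4,0]
    - [0,0,0]
  twist: [0,0,0,0,0]

```text
t: 12.65
eef_pos: [0.4764, 0.3212, 0.1514]
ee_rot: [-3.141, -0.0, -2.887]
force: [-0.5, 0.8, 0.2]
width: 0.0436
gripper_force: 0.0
```

```bash
python3 -c "
from h import *
plan(.475,.3205,.06,.26)
for c in ('top','side'):
  f=imaging.grab_frame(c);g=f['pixels'][:,:,::-1]
  for z in (.045,.055): print(c,proj(f,[[.475,.3205,z]]).round(1))
  n=proj(f,[[.4642,.0488,.045]])[0]; x,y=int(n[0])-25,int(n[1])-25
  cv2.imwrite('pics/nut_%s.png'%c,cv2.resize(g[y:y+50,x:x+50],None,fx=8,fy=8,interpolation=cv2.INTER_CUBIC))
a=cv2.imread('pics/nut_top.png');b=cv2.imread('pics/nut_side.png');cv2.imwrite('pics/nut.png',np.hstack([a,b]))"
```

```text
pose [0.4764 0.3212 0.1514] [-3.1412e+00 -5.0000e-04 -2.8871e+00] F [-0.5  0.8  0.2] M [-0.07  0.06  0.02] w 0.0436 gf 0.0 t 12.65
twist units -0.04 travel units [ 0.06 -0.01  3.66]
top [[278.9 266.7]]
top [[278.6 266.6]]
side [[323.4 285.6]]
side [[323.5 281.7]]
```

View pics/nut.png

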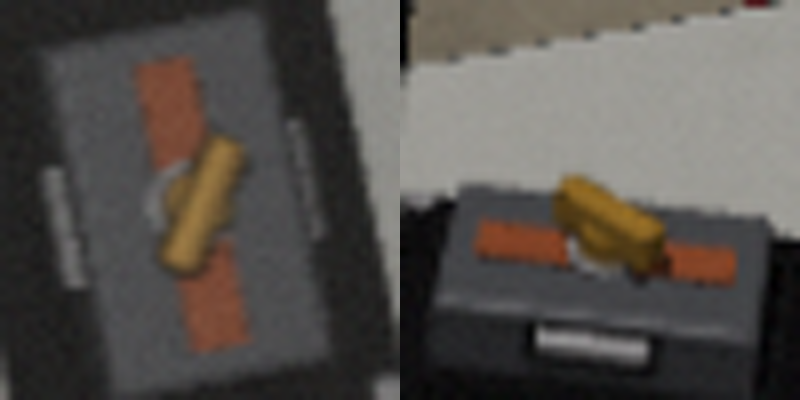

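The nut wings now run about -26° in world, which is about -0.66 rad from the base x axis, so the nut is at its stop. Next I'll go down onto the rib.

>>> play_rows:
  travel:
    - [0.06,0,1]
    - [0,0,1]
    - [0,0,1]
    - [0,0,0.5]
    - [0,0,0.4]
    - [0,0,0]
  twist: [0,0,0,0,0,0]

```text
t: 13.5
eef_pos: [0.475, 0.3198, 0.0541]
ee_rot: [-3.141, -0.0, -2.888]
force: [0.4, -0.0, 0.4]
width: 0.044
gripper_force: 0.0
```

>>> play_rows:
  travel:
    - [0,0,0.1]
    - [0,0,0]
    - [0,0,0.1]
    - [0,0,0]
  twist: [0,0,0,0]

```text
t: 14.0
eef_pos: [0.4749, 0.3201, 0.0493]
ee_rot: [-3.142, -0.0, -2.888]
force: [-0.2, 0.4, -0.6]
width: 0.0439
gripper_force: 0.0
```

>>> play_rows:
  travel:
    - [0,0,0.06]
    - [0,0,0]
    - [0,0,0.06]
    - [0,0,0]
  twist: [0,0,0,0]

```text
t: 14.5
eef_pos: [0.4749, 0.32, 0.0461]
ee_rot: [-3.141, -0.0, -2.888]
force: [-0.3, 0.4, 0.8]
width: 0.0442
gripper_force: 0.0
```

>>> play_rows:
  travel:
    - [0,0,0.06]
    - [0,0,0]
    - [0,0,0.06]
    - [0,0,0]
  twist: [0,0,0,0]

```text
t: 15.0
eef_pos: [0.4749, 0.32, 0.0432]
ee_rot: [-3.141, -0.0, -2.888]
force: [-0.1, -0.2, -0.4]
width: 0.0436
gripper_force: 0.0
```

Still no contact, so I'll keep feeling downward.

>>> play_rows:
  travel:
    - [0,0,0.06]
    - [0,0,0]
    - [0,0,0.06]
    - [0,0,0]
  twist: [0,0,0,0]

```text
t: 15.5
eef_pos: [0.4749, 0.3201, 0.0402]
ee_rot: [-3.142, -0.0, -2.888]
force: [-0.0, -0.7, 1.2]
width: 0.0437
gripper_force: 0.0
```

```bash
python3 -c "
from h import *
plan()
f=imaging.grab_frame('side');g=f['pixels'][:,:,::-1]
a=cv2.resize(g[220:330,270:390],None,fx=6,fy=5.4,interpolation=cv2.INTER_CUBIC);a=np.clip(a.astype(float)*1.8,0,255).astype('uint8')
cv2.imwrite('pics/rib.png',a)"
```

```text
pose [0.4749 0.3201 0.0402] [-3.1415e+00 -2.0000e-04 -2.8879e+00] F [-0.  -0.7  1.2] M [0.02 0.01 0.02] w 0.0437 gf 0.0 t 15.5
twist units 0.0 travel units [0. 0. 0.]
```

View pics/rib.png

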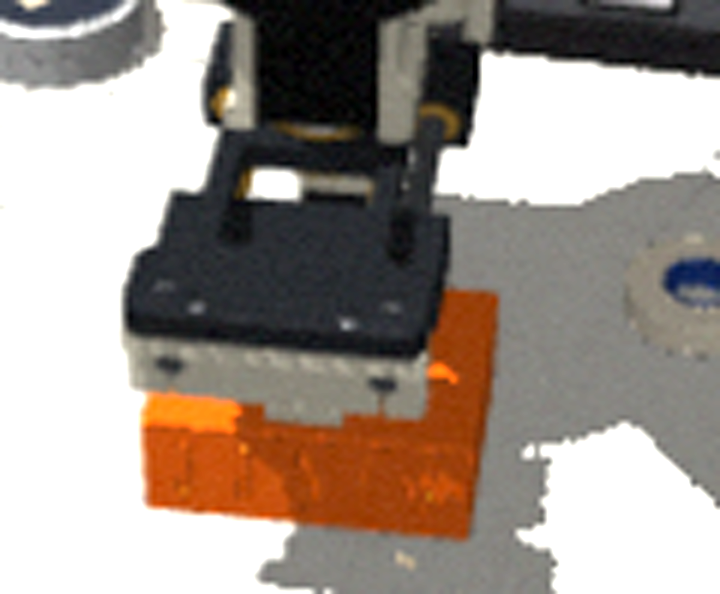

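The gripper straddles the rib squarely, and the near finger end at (305,420) is just above the cover's top. Two more small steps, then grip.

>>> play_rows:
  travel:
    - [0,0,0.06]
    - [0,0,0]
    - [0,0,0.04]
    - [0,0,0]
  twist: [0,0,0,0]

```text
t: 16.05
eef_pos: [0.4749, 0.3201, 0.0377]
ee_rot: [-3.141, -0.0, -2.888]
force: [-0.5, -0.2, 0.3]
width: 0.0436
gripper_force: 0.0
```

>>> play_rows:
  travel:
    - [0,0,0]
    - [0,0,0]
    - [0,0,0]
    - [0,0,0]
    - [0,0,0]
    - [0,0,0]
  twist: [0,0,0,0,0,0]
  fingers: 0
  newtons: 50

```text
t: 16.8
eef_pos: [0.475, 0.3201, 0.0378]
ee_rot: [-3.142, -0.0, -2.888]
force: [-0.3, -0.5, -0.3]
width: 0.0114
gripper_force: 50.0
```

```bash
python3 -c "
from h import *
plan()"
```

```text
pose [0.475  0.3201 0.0378] [-3.1415e+00 -1.0000e-04 -2.8878e+00] F [-0.3 -0.5 -0.3] M [-0.12 -0.03  0.03] w 0.0114 gf 50.0 t 16.8
twist units 0.0 travel units [0. 0. 0.]
```

>>> play_rows:
  travel:
    - [0,0,-0.5]
    - [0,0,-1]
    - [0,0,-1]
    - [0,0,-0.8]
    - [0,0,0]
  twist: [0,0,0,0,0]

```text
t: 17.42
eef_pos: [0.4758, 0.3211, 0.1227]
ee_rot: [3.139, 0.003, -2.888]
force: [-0.7, 0.9, -1.6]
width: 0.0118
gripper_force: 50.0
```

```bash
python3 -c "
from h import *
plan(.464,.0488,.118,.215)"
```

```text
pose [0.4758 0.3211 0.1227] [ 3.1392  0.0034 -2.8875] F [-0.7  0.9 -1.6] M [ 0.02  0.01 -0.04] w 0.0118 gf 50.0 t 17.43
twist units 0.26 travel units [  2.79 -10.54   0.19]
```

>>> play_rows:
  travel:
    - [0,0,0]
    - [0.25,-1,0]
    - [0.25,-1,0]
    - [0.25,-1,0]
    - [0.25,-1,0]
    - [0.25,-1,0]
    - [0.25,-1,0]
    - [0.25,-1,0]
  twist: [0.25,0,0,0,0,0,0,0]

```text
t: 18.42
eef_pos: [0.4697, 0.138, 0.1205]
ee_rot: [3.141, 0.0, -2.926]
force: [-0.6, 0.3, -0.4]
width: 0.0118
gripper_force: 50.0
```

>>> play_rows:
  travel:
    - [0.3,-1,0]
    - [0.3,-1,0]
    - [0.3,-1,0]
    - [0.15,-0.5,0]
    - [0,0,0]
  twist: [0,0,0,0,0]

```text
t: 19.05
eef_pos: [0.4629, 0.0477, 0.1205]
ee_rot: [3.141, 0.0, -2.927]
force: [0.9, 0.0, -2.0]
width: 0.0116
gripper_force: 50.0
```

```bash
python3 -c "
from h import *
plan(.464,.0488,.118,.215)
f=imaging.grab_frame('side');g=f['pixels'][:,:,::-1]
a=cv2.resize(g[140:250,310:440],None,fx=6,fy=5.4,interpolation=cv2.INTER_CUBIC);a=np.clip(a.astype(float)*1.8,0,255).astype('uint8')
for zz,col in ((.08,(255,0,0)),(.01,(0,255,0))):
  u=proj(f,body([.4642,.0488,zz,.215],rect(.098,.073,0)))-[310,140]
  cv2.polylines(a,[(u*[6,5.4]).astype(int)],True,col)
cv2.imwrite('pics/over.png',a)"
```

```text
pose [0.4629 0.0477 0.1205] [ 3.1415e+00  4.0000e-04 -2.9269e+00] F [ 0.9  0.  -2. ] M [ 0.01 -0.03  0.  ] w 0.0116 gf 50.0 t 19.05
twist units -0.0 travel units [-0.05  0.03  0.1 ]
```

View pics/over.png

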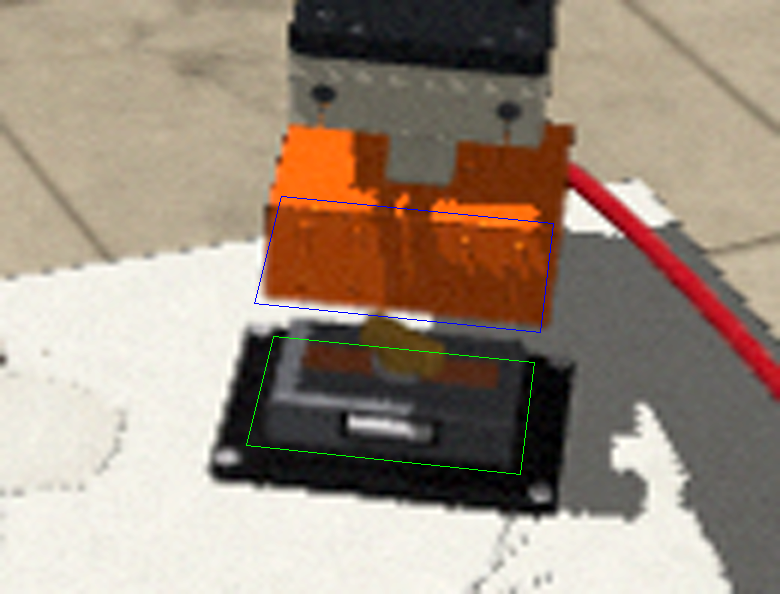

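The cover hangs level and parallel over the base. Its lower corners are at (265,298) and (548,325), against (255,303) and (540,332) for the overlay, and about half of that gap is the remaining tool offset. I'll correct and go down to just above the plinth top, then lower slowly.

>>> play_rows:
  travel:
    - [-0.05,0.03,0.5]
    - [0,0,0.5]
    - [0,0,0.4]
    - [0,0,0.3]
    - [0,0,0]
  twist: [0,0,0,0,0]
  newtons: 60

```text
t: 19.73
eef_pos: [0.4636, 0.0496, 0.077]
ee_rot: [-3.141, -0.002, -2.925]
force: [0.2, 0.6, -0.6]
width: 0.0113
gripper_force: 60.0
```

```bash
python3 -c "
from h import *
plan(.464,.0488,.060,.215)"
```

```text
pose [0.4636 0.0496 0.077 ] [-3.1411e+00 -1.6000e-03 -2.9251e+00] F [ 0.2  0.6 -0.6] M [ 0.02 -0.02  0.03] w 0.0113 gf 60.0 t 19.73
twist units 0.01 travel units [-0.01 -0.03  0.68]
```

>>> play_rows:
  travel:
    - [0,-0.02,0.15]
    - [0,0,0.15]
    - [0,0,0.15]
    - [0,0,0]
  twist: [0,0,0,0]

```text
t: 20.23
eef_pos: [0.4639, 0.0491, 0.0663]
ee_rot: [-3.141, -0.0, -2.925]
force: [-0.1, 0.4, -0.7]
width: 0.0115
gripper_force: 60.0
```

>>> play_rows:
  travel:
    - [0,0,0.15]
    - [0,0,0]
  twist: [0,0]

```text
t: 20.48
eef_pos: [0.4639, 0.0492, 0.0626]
ee_rot: [-3.142, -0.0, -2.925]
force: [-0.7, 0.1, -2.3]
width: 0.0119
gripper_force: 60.0
```

```bash
python3 -c "
from h import *
plan(.464,.0488,.060,.215)"
```

```text
pose [0.4639 0.0492 0.0626] [-3.1415e+00 -5.0000e-04 -2.9254e+00] F [-0.7  0.1 -2.3] M [-0.05 -0.02 -0.02] w 0.0119 gf 60.0 t 20.48
twist units 0.01 travel units [ 0.   -0.01  0.1 ]
```

The rim is below the plinth top with no side force, so the cover has gone over. Now I'll press through the catches.

>>> play_rows:
  travel:
    - [0,0,0.1]
    - [0,0,0.1]
    - [0,0,0.1]
    - [0,0,0]
  twist: [0,0,0,0]

```text
t: 20.98
eef_pos: [0.4652, 0.0495, 0.0561]
ee_rot: [-3.142, 0.002, -2.925]
force: [0.3, -0.6, 5.4]
width: 0.0114
gripper_force: 60.0
```

>>> play_rows:
  travel:
    - [0,0,0.1]
    - [0,0,0.1]
    - [0,0,0]
  twist: [0,0,0]

```text
t: 21.35
eef_pos: [0.4642, 0.0493, 0.0497]
ee_rot: [3.141, 0.0, -2.926]
force: [3.1, -0.2, -9.4]
width: 0.0114
gripper_force: 60.0
```

>>> play_rows:
  travel:
    - [0,0,0.06]
    - [0,0,0.06]
    - [0,0,0]
  twist: [0,0,0]

```text
t: 21.72
eef_pos: [0.4635, 0.0489, 0.0477]
ee_rot: [-3.141, -0.001, -2.925]
force: [-3.0, -0.7, 6.0]
width: 0.0113
gripper_force: 60.0
```

>>> play_rows:
  travel:
    - [0,0,0.06]
    - [0,0,0]
    - [0,0,0]
  twist: [0,0,0]

```text
t: 22.1
eef_pos: [0.4636, 0.0489, 0.0477]
ee_rot: [-3.141, -0.0, -2.925]
force: [-11.0, 0.8, 25.7]
width: 0.0118
gripper_force: 60.0
```

>>> play_rows:
  travel:
    - [0,0,0]
    - [0,0,0]
    - [0,0,0]
    - [0,0,0]
  twist: [0,0,0,0]

```text
t: 22.6
eef_pos: [0.4635, 0.0489, 0.0476]
ee_rot: [-3.141, -0.001, -2.925]
force: [-11.4, -0.2, 25.3]
width: 0.0117
gripper_force: 60.0
```

```bash
python3 -c "
from h import *
plan(.464,.0488,.0478,.215)
for c in ('top','side'):
  f=imaging.grab_frame(c)
  print(c,proj(f,body([.4642,.0488,.008,.215],rect(.098,.073,.002))).round(1).tolist())
  for d in models.silhouettes('snap_cover',c)[:1]:
    m=d['pixels'].astype('uint8'); print(d['confidence'],d['extent'],cv2.approxPolyDP(max(cv2.findContours(m,0,2)[0],key=cv2.contourArea),2.5,True).reshape(-1,2).tolist())
"
```

```text
pose [0.4635 0.0489 0.0476] [-3.1411e+00 -5.0000e-04 -2.9246e+00] F [-11.4  -0.2  25.3] M [0.22 3.96 0.01] w 0.0117 gf 60.0 t 22.6
twist units 0.01 travel units [-0.02 -0.01 -0.01]
top [[395.3, 253.3], [431.4, 245.8], [442.0, 294.8], [405.7, 302.4]]
side [[351.1, 222.5], [355.5, 202.2], [399.0, 207.1], [396.7, 227.9]]
0.78 [375.1, 210.1, 45.4, 39.4] [[400, 193], [394, 201], [384, 199], [380, 204], [372, 203], [370, 198], [356, 196], [352, 220], [396, 226]]
```

```bash
python3 -c "
from station import arm
print(arm.job_done())"
```

```text
the job is handed in; nothing more can be done
None
```

I turned the wing nut to its stop, snapped the cover down past both catches onto the gasket, and handed the job in at about 23 s with the gripper still pressing it down at about 25 N. The rim height came from the arm reading (about 10 mm), not from a picture of it fully home. The hand-in returned no verdict.

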